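Grinder lid held half-way to its click

ROBOT

A 6-joint arm with a two-finger parallel gripper is mounted at the origin on the work surface. World frame = base frame: x ahead of the robot, y to its left, z up, the work surface at z = 0. Lengths are in m, angles in rad, forces in N, time in s.
With the tool pointing down it reaches from about 0.3 to 0.775 m from the base axis. Payload 14.6 kg.
Tool frame: the origin (TCP) lies midway between the tips of the shut fingers; the grasp point (between the pads) lies 19 mm behind it (r.hold_point_z is the distance from the TCP to the grasp point, in m); z points along the fingers, y is the direction in which the jaws open and shut (so a half turn about z gives the same grasp; the last joint's range is limited). The gripper opens to 85 mm and grips with 20 to 120 N. Pads are 22 mm wide; open, the fingers measure 114 mm over their backs; the gripper's body (76 mm by 85 mm) begins 54 mm behind the grasp point. The pads swing forward as they close: fully open they stand 13 mm farther back than shut.
Start: joints at [-1.409, 0.3, 1.521, -0, 1.321, -0.067], TCP at [0.125, -0.536, 0.231] pointing down, gripper open.
Joint ranges: [-3.03, 3.03], [-0.79, 2.21], [0.23, 2.52], [-1.04, 4.18], [0, 3.07], [-2.55, 2.55]. Speed limits (rad/s): [2.22, 2.22, 2.57, 3.14, 3.14, 3.14].

INTERFACE

Orientations are given as a unit quaternion [w, x, y, z].
In Python, from plant import r gives the robot as it stands. Calls block until the motion is done:
- r.goto(position, orientation): joint-space move of the TCP to a pose.
- r.line_to(position, frame=None, speed=0.15): straight line of the TCP; frame=None keeps the orientation; speed is the mean speed in m/s.
- r.move_joints(angles): joint-space move.
- r.move_gripper(opening): finger opening in m; the grip force is fixed at half the most; returns when the fingers have stopped.
- r.wait(seconds).
- r.ik(position, orientation): joint angles nearest the present ones, or None.
- r.get_obs(): the state.
- r.snapshot(name): name is "scene" or "top" or "wrist"; returns a dict with "frame" (480x640x3 uint8, red, green, blue), "camera_matrix" (3x3 intrinsics, pixels), "xyz" and "orientation" of the camera in the world; the wrist camera has in their place "mount" (4x4, takes a point from camera to tool coordinates, whose origin is the TCP and whose axes are the flange's). Camera axes: x right, y up, looking along -z (the intrinsics and any distortion apply to the point x, -y, -z); pixel columns grow to the right and rows downward; lengths in m; the calibration is good to about 2 mm. A picture is of the moment at which its call begins: read the wrist's pose just before it. There is no depth.
A pose or a line that the arm cannot do raises r.MotionError and nothing moves.
- r.job_done(): hands the job in, once; it reports no verdict.
Trained networks look in a picture, given as the dict that the camera call returned (one of the last four; its "shot" number tells which), for a name from the list of things; names that differ only in an ending like _2 or _b are one class to them, and where a whole thing is asked for, a point or a joint stands for the part that bears it (a point fixed in the world has none). Each returns a list of dicts, best first, with "confidence" (0 to 1); they miss things now and then, are a little off and sometimes report something else, mostly with a low value. They report only what shows in the picture. A call takes as long as a camera call. They do not tell look-alikes from the thing itself.
- r.cut_out(picture, thing): "region" (480x640 bool, what is visible of it) and "at" ([row, column] in pixels, amid what is visible of it).
The state is a dict: "t": time; "joint_pos": joint angles; "dq": joint speeds; "joint_efforts": joint torques, N m; "position": TCP position; "eef_rot": TCP orientation; "wrist_force": force on the tool from outside, world axes, zero at the start; "moment": the same for the moment, N m; "width": finger opening in m.
Only numpy, scipy, OpenCV 4.12 (cv2) and the standard library are available. Lean on these libraries where they do the work, as an engineer would, in place of code of your own. Each camera call takes 0.05 s, during which the arm holds its last target.

TASK

Safety check on a resale spice grinder: take its lid (the round one with the bar grip) out of the carton tray, set it fully down in the grinder's collar with its two lugs through the two gaps, then turn it clockwise against its return spring half way to the click that starts the motor. Keep hold of it there, fully down and still, and finish while still holding it; the lid must never reach the click. Leave everything else in the tray and on the bench where it is.

Things in the scene. Friction and masses are not known exactly. Their poses are not given: they have to be found in the camera images.
- lid_grip (a point): centre of the lid's bar grip: grey plastic bar 62 mm long (this point's x), 12 mm thick (y), rising from the dome 19 mm below this point to 15 mm above it. z is the lid's axis, up. The lid starts right way up in the tray and is the same after half a turn. Flange: 100 mm across, underside 29 mm below this point; foot of skirt 45 mm below. About 0.12 kg
- lid: the whole lid; origin on its axis at the skirt's foot, axes as lid_grip. Round skirt 79 mm across and 16 mm high with bevelled foot under the flange; two lugs stick out of the skirt at +x and -x, in line with the bar and with two white pointers on the flange's edge: 11 mm wide, 4 to 8.5 mm above the foot, reaching 47.5 mm from the axis
- collar (a point): centre of the top of the grinder's bayonet collar, 125 mm above the bench; z up. The collar's inward lip is 5 mm thick, 85 mm across inside, broken by two gaps 18 mm wide at this point's +x and -x. With the lid's bar along this x (either way round) the lugs drop through the gaps until the flange rests on the collar's top: lid_grip is then 29 mm above this point
- grinder: spice grinder fixed on the bench, origin under its centre, axes as collar: steel drum 112 mm across, black collar 107 mm across, open bowl. Outside the collar a long broad white rib marks each gap, a short thin one the click. The lid turns only clockwise seen from above, its lugs under the lip with 2.5 mm up-down play; click at 60 degrees (1.05 rad) from the gap, half way 30 degrees (0.52 rad)
- lid_cam (a joint): spring-return cam hidden in the collar, pushed by the lugs as the lid turns clockwise: 0 rad at rest, follows the lid after its first 0.1 rad (about 0.43 with the lid half way, 0.95 at the click that starts the motor). Its spring resists with 0.09 N m at 0, 0.15 half way, 0.23 at the click, and turns the lid back if let go
- tray: carton tray fixed on the bench that holds the lid, 270 x 360 mm (its x, y), walls 60 mm high (corner posts 82 mm), 5 mm thick floor; origin under its centre. The lid lies in its left or right half, the pot lid in the other
- pot_lid: round stoneware pot lid, 94 mm across, 49 mm tall with a round knob, no lugs; lies in the tray, a bystander; origin under its centre
- vase: small amber glass vase, 38 mm across, 70 mm tall, standing in the tray, a bystander; origin under its centre
- eggcup: small blue ceramic cup, 44 mm across, 50 mm tall, standing in the tray, a bystander; origin under its centre
- mug: white mug, 72 mm across plus its handle, 85 mm tall, standing about 140 mm from the grinder on its far side, a bystander; origin under its centre
- weight: domed green glass paperweight, 56 mm across, 36 mm tall, about 120 mm from the grinder on its near side, a bystander; origin under its centre
- jar: glass jar with steel cap, 72 mm across, 110 mm tall, at the back of the bench, a bystander; origin under its centre
- candlestick: brass candlestick, 72 mm across its foot, 120 mm tall, at the back of the bench, a bystander; origin under its centre
Mind the look-alikes: they are no part of the job. Leave any turquoise look-alike of the lid alone.

How it is judged:
By the outcome, as a careful person would: the job done as asked, in the order asked, and still so for the second after the job is handed in, while the arm keeps its last pose, push and grip.
It also fails if it takes over 38 s, if anything falls off the work surface, if the arm or the gripper's body presses on something with over 40 N, if the wrist force passes 120 N, or if a joint passes its speed limit or range.

## Working session

There is one attempt and no reset: what is moved stays moved. The work goes in short steps, each a Python script; the robot and the scene stay as the last script left them, time stands still between calls to the robot, and variables do not carry over. Pictures are saved under pics/ and viewed, and the job is handed in when it is done.

```bash
ls; mkdir -p pics; python3 - <<'E'
from plant import r
import cv2,numpy as np
o=r.get_obs();print(o['t'],o['position'],o['eef_rot'],r.hold_point_z)
for n in ("scene","top"):
    s=r.snapshot(n); cv2.imwrite(f"pics/{n}0.png",s['frame'][:,:,::-1]); print(n,s['camera_matrix'],s['xyz'],s['orientation'],[k for k in s])
    for th in ("lid","grinder","collar","tray","pot_lid"):
        print(th,[(np.round(d['at'],1),round(d['confidence'],2),int(d['region'].sum())) for d in r.cut_out(s,th)] if th!="collar" else "")
print(r.get_obs()['t'])
E
```

```text
pics
0.0 [ 0.12470273 -0.53543539  0.23070914] [-5.85943524e-04  9.93464889e-01  1.14136628e-01 -1.75981761e-05] 0.0187
scene [[536.0316378    0.         322.88082793]
 [  0.         536.0316378  242.4946299 ]
 [  0.           0.           1.        ]] [ 1.16496845 -0.06000482  0.96134236] [0.6990722  0.2267834  0.21135343 0.64435788] ['frame', 'camera_matrix', 'xyz', 'orientation', 'shot']
lid [(array([289.3, 169.9]), 0.59, 1742), (array([188.7, 181.6]), 0.58, 1136), (array([194.6, 259.3]), 0.56, 1093)]
grinder [(array([241.4, 424.4]), 0.93, 3804)]
collar 
tray [(array([277.7, 208.7]), 0.89, 19876)]
pot_lid [(array([288.4, 254. ]), 0.56, 1427), (array([287.4, 170.1]), 0.3, 1636)]
top [[576.6198551    0.         329.01776755]
 [  0.         576.6198551  237.38518922]
 [  0.           0.           1.        ]] [ 0.24392839 -0.02600964  1.48359759] [ 0.7267294   0.07935052 -0.07094618 -0.67862693] ['frame', 'camera_matrix', 'xyz', 'orientation', 'shot']
lid [(array([348.8, 451.8]), 0.82, 1307), (array([333.2, 382.1]), 0.77, 1240), (array([245.3, 456.8]), 0.74, 1175)]
grinder [(array([248.6, 250.2]), 0.77, 2094), (array([150.5, 314.9]), 0.36, 913)]
collar 
tray [(array([249.2, 424.9]), 0.58, 12784)]
pot_lid [(array([238.6, 389.1]), 0.89, 1001), (array([285.7, 429.5]), 0.54, 236), (array([246.9, 458.4]), 0.44, 1102)]
0.5
```

View pics/scene0.png

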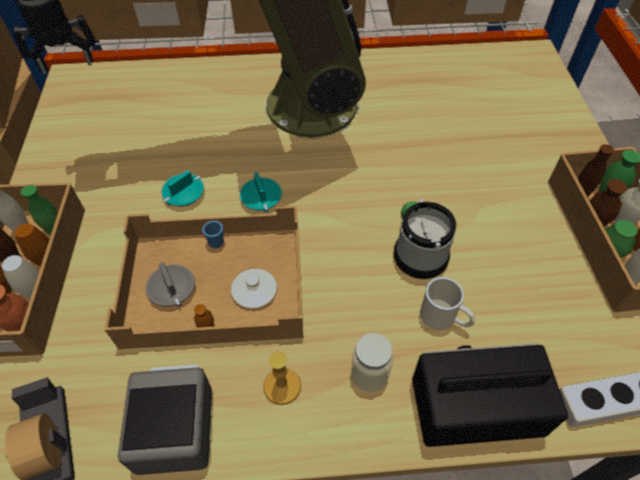

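View pics/top0.png

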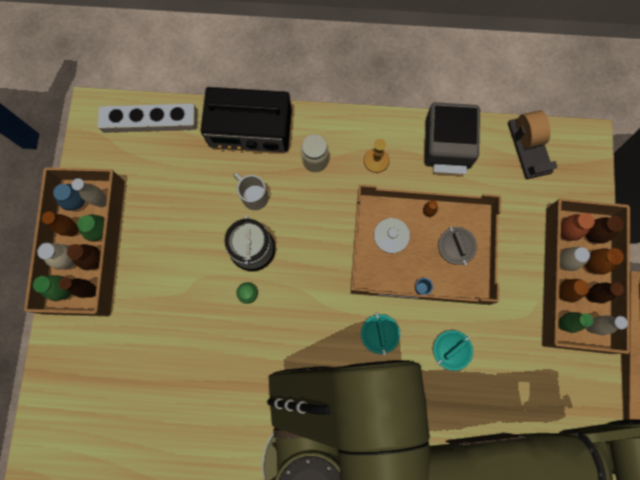

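```bash
python3 - <<'E'
import cv2,numpy as np
t=cv2.imread('pics/top0.png');s=cv2.imread('pics/scene0.png')
cv2.imwrite('pics/topA.png',cv2.resize(t[170:390,340:540],None,fx=2.7,fy=2.7,interpolation=cv2.INTER_CUBIC))
cv2.imwrite('pics/topB.png',cv2.resize(t[200:300,200:310],None,fx=6,fy=6,interpolation=cv2.INTER_CUBIC))
cv2.imwrite('pics/scA.png',cv2.resize(s[160:350,110:310],None,fx=3,fy=3,interpolation=cv2.INTER_CUBIC))
E
```

```text
(no output)
```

View crops.

The scene picture shows three candidates for the lid: grey at top (245,457) / scene (287,170) in the tray, and turquoise at top (333,381) and (350,453) on the bench. The white pot lid is at top (236,392). I choose the grey one in the tray and check it in the crops.

View pics/topA.png

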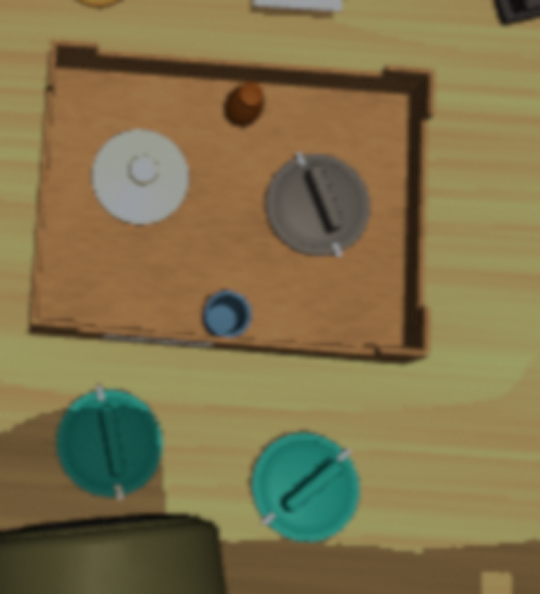

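View pics/topB.png

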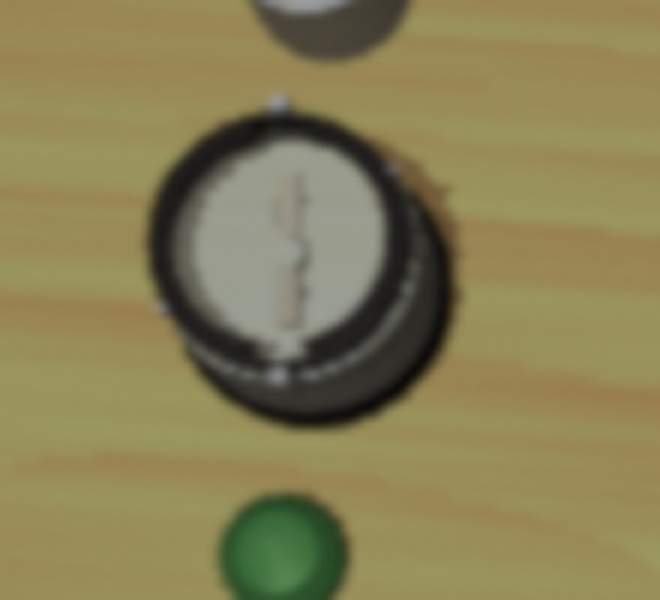

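View pics/scA.png

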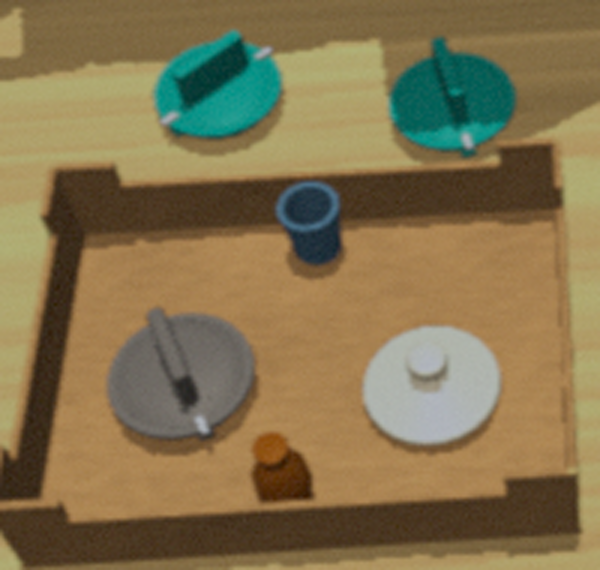

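```bash
cat > h.py <<'E'
import numpy as np, cv2
from scipy.spatial.transform import Rotation as R
def rot(q): return R.from_quat([q[1],q[2],q[3],q[0]])
def quat(Rm): x,y,z,w=Rm.as_quat(); return [w,x,y,z]
def camT(s,o=None):
    T=np.eye(4)
    if 'mount' in s:
        T[:3,:3]=rot(o['eef_rot']).as_matrix();T[:3,3]=o['position']; return T@np.array(s['mount'])
    T[:3,:3]=rot(s['orientation']).as_matrix();T[:3,3]=s['xyz'];return T
def px(K,T,u,v,z):
    d=T[:3,:3]@np.array([(u-K[0,2])/K[0,0],-(v-K[1,2])/K[1,1],-1.]); return T[:3,3]+d*(z-T[2,3])/d[2]
def proj(K,T,p):
    c=T[:3,:3].T@(np.array(p)-T[:3,3]); return np.array([K[0,2]+K[0,0]*c[0]/-c[2],K[1,2]+K[1,1]*c[1]/c[2]])
def down(yaw): # tool z down, tool x at angle yaw in world
    return quat(R.from_euler('z',yaw)*R.from_euler('x',np.pi))
E
python3 - <<'E'
from h import *
from plant import r
K=np.array([[576.6198551,0,329.01776755],[0,576.6198551,237.38518922],[0,0,1]])
T=camT(dict(xyz=[0.24392839,-0.02600964,1.48359759],orientation=[0.7267294,0.07935052,-0.07094618,-0.67862693]))
for nm,pts,z in (("lid",[(451.5,228.9),(464.8,262.6)],.024),("gaps",[(246.3,217.2),(246.3,262.5)],.12),("clicks",[(265.5,228),(227.2,250.8)],.12)):
    a,b=[px(K,T,*p,z) for p in pts]; d=b-a; c=(a+b)/2; yaw=np.arctan2(d[1],d[0])
    print(nm,a,b,c,np.linalg.norm(d),np.degrees(yaw))
    for y in (yaw,yaw+np.pi):
        q=r.ik([c[0],c[1],.2],down(y)); print(np.round(q,3) if q is not None else None)
s=r.snapshot('wrist');print(s['camera_matrix'],np.round(s['mount'],4))
E
```

```text
lid [ 0.60283046 -0.31321584  0.024     ] [ 0.51642642 -0.34932331  0.024     ] [ 0.55962844 -0.33126958  0.024     ] 0.09364511417718628 -157.32038921735338
None
[-0.591  0.55   1.242 -0.     1.35   0.584]
gaps [0.57463248 0.20537573 0.12      ] [0.46310362 0.19426566 0.12      ] [0.51886805 0.1998207  0.12      ] 0.11208087364815122 -174.31118780674151
[ 0.302  0.34   1.543  0.     1.259 -1.368]
[ 0.302  0.34   1.543 -0.     1.259  1.773]
clicks [0.5508615  0.15612232 0.12      ] [0.48841627 0.24304526 0.12      ] [0.51963888 0.19958379 0.12      ] 0.10702804795844471 125.69337249224516
[ 0.301  0.341  1.541  0.     1.259 -0.322]
None
[[333.77436474   0.         316.9198373 ]
 [  0.         333.77436474 243.2883954 ]
 [  0.           0.           1.        ]] [[ 7.000e-04  9.649e-01  2.627e-01  6.700e-02]
 [ 1.000e+00 -7.000e-04 -2.000e-04 -1.100e-03]
 [-0.000e+00  2.627e-01 -9.649e-01 -1.429e-01]
 [ 0.000e+00  0.000e+00  0.000e+00  1.000e+00]]
```

```bash
python3 - <<'E'
from h import *
from plant import r
yaw=np.radians(5.69+180)
# centre camera over collar: camera sees along tilt; place tcp so that collar is centered
r.goto([0.519-0.03*np.cos(yaw),0.1998-0.03*np.sin(yaw),0.30],down(yaw))
r.wait(0.3)
o=r.get_obs();s=r.snapshot('wrist');print(o['t'],o['position'],np.abs(o['dq']).max())
cv2.imwrite('pics/w_col.png',s['frame'][:,:,::-1])
np.savez('wcol.npz',K=s['camera_matrix'],T=camT(s,o),f=s['frame'])
print(proj(s['camera_matrix'],camT(s,o),[.519,.1998,.125]))
E
```

```text
3.85 [0.54892656 0.20258943 0.29999548] 0.003937262889048819
[315.87583842 191.71628536]
```

View pics/w_col.png

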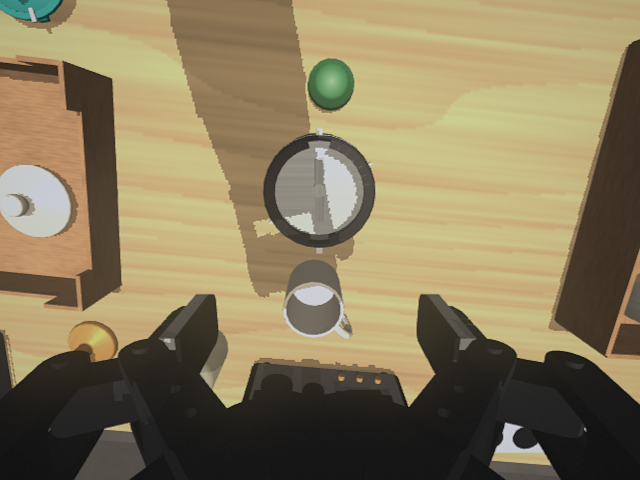

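```bash
cat > col.py <<'E'
from h import *
d=np.load('wcol.npz');K,T,f=d['K'],d['T'],d['f']
# rectify plane z=.125 about (.519,.1998): 0.2 mm/px
def rect(z,c,half,n):
    g=(np.arange(n)-n/2+.5)/n*2*half
    P=np.array([[proj(K,T,[c[0]+gx,c[1]+gy,z]) for gx in g[::-1]] for gy in []]) if 0 else None
    src=np.float32([[c[0]+a*half,c[1]+b*half] for a,b in((1,1),(1,-1),(-1,-1),(-1,1))])
    pxs=np.float32([proj(K,T,[*p,z]) for p in src]); dst=np.float32([[0,0],[n,0],[n,n],[0,n]])
    return cv2.warpPerspective(f,cv2.getPerspectiveTransform(pxs,dst),(n,n),flags=cv2.INTER_CUBIC)
im=rect(.125,(.519,.1998),.07,700) # row down=-x, col right=-y, .2mm/px
cv2.imwrite('pics/rect_col.png',im[:,:,::-1])
g=cv2.cvtColor(im,cv2.COLOR_RGB2GRAY).astype(float)
# radial edges: outer dark->bright; inner
def edges(c):
    out=[];inn=[]
    for a in np.radians(np.arange(0,360,3)):
        rr=np.arange(38,60,.1)*5
        v=cv2.remap(np.float32(g),np.float32(c[0]+rr*np.cos(a))[None],np.float32(c[1]+rr*np.sin(a))[None],1)[0]
        rr=rr/5; dv=np.gradient(cv2.GaussianBlur(v[None],(0,0),4)[0])
        o=rr>49; k=np.argmax(np.where(o,dv,-9)); out.append((a,rr[k],dv[k]))
        i=rr<48; k=np.argmin(np.where(i,dv,9)); inn.append((a,rr[k],dv[k]))
    return np.array(out),np.array(inn)
c=np.array([350.,350.])
from scipy.optimize import least_squares
for e in edges(c):
    P=np.c_[e[:,1]*np.cos(e[:,0]),e[:,1]*np.sin(e[:,0])]
    sol=least_squares(lambda p:np.hypot(P[:,0]-p[0],P[:,1]-p[1])-p[2],[0,0,50],loss='soft_l1',f_scale=.3)
    print('centre off mm (col,row,rad)',sol.x,'world',.519-sol.x[1]/1e3,.1998-sol.x[0]/1e3, np.median(abs(sol.fun)))
E
python3 col.py
```

```text
centre off mm (col,row,rad) [-2.93078889 -1.1851196  53.12219971] world 0.520185119600559 0.20273078888824295 0.16120051407435554
centre off mm (col,row,rad) [-2.62248288  0.11413959 41.48782344] world 0.5188858604092629 0.2024224828771465 0.42076917865652774
```

View pics/rect_col.png

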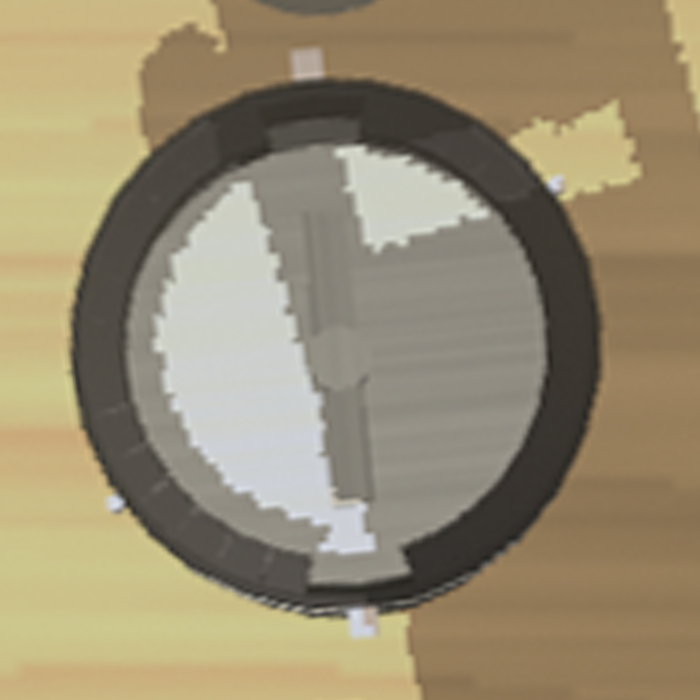

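```bash
python3 - <<'E'
from h import *
from plant import r
yaw=np.radians(5.71)
r.goto([0.520-0.03*np.cos(yaw),0.202-0.03*np.sin(yaw),0.30],down(yaw))
r.wait(0.3)
o=r.get_obs();s=r.snapshot('wrist');print(o['t'],o['position'],np.round(o['joint_pos'],3))
cv2.imwrite('pics/w_col2.png',s['frame'][:,:,::-1])
np.savez('wcol2.npz',K=s['camera_matrix'],T=camT(s,o),f=s['frame'])
E
sed 's/wcol.npz/wcol2.npz/;s/rect_col/rect_col2/' col.py > col2.py; python3 col2.py
```

```text
6.8667 [0.4901473  0.19901966 0.29999268] [0.316 0.208 1.476 0.    1.457 1.788]
centre off mm (col,row,rad) [-2.97315087 -1.47386871 53.14454343] world 0.5204738687058662 0.20277315086971576 0.14101967131695403
centre off mm (col,row,rad) [-2.93186509 -2.00098534 41.81896559] world 0.5210009853400138 0.20273186508951074 0.19707575219117146
```

View pics/rect_col2.png

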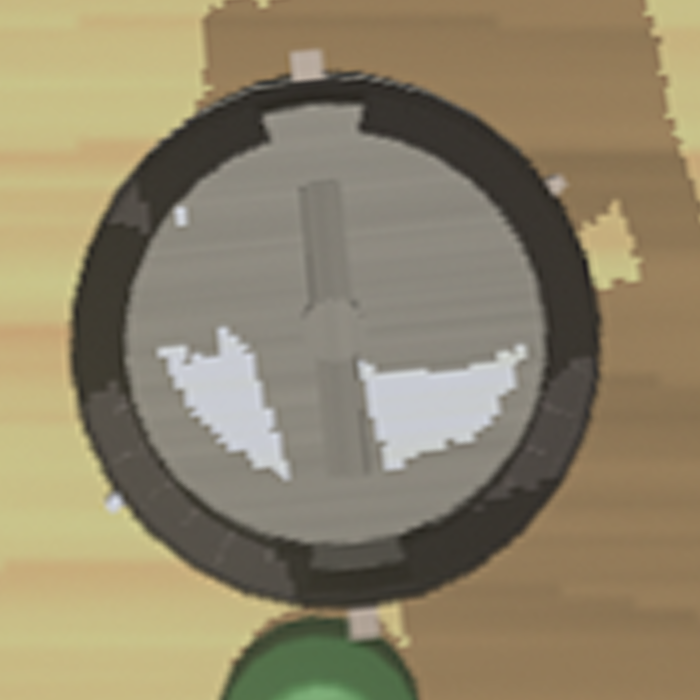

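Both opposite wrist views agree: collar centre is (0.5203, 0.2028) and its yaw is 5.7°. Now I look at the lid.

```bash
python3 - <<'E'
from h import *
from plant import r
yaw=np.radians(22.7); c=np.array([.561,-.334])
r.goto([c[0]-0.0*np.cos(yaw),c[1]-0.0*np.sin(yaw),0.20],down(yaw))
r.move_gripper(0.05)
r.wait(0.2)
o=r.get_obs();s=r.snapshot('wrist');print(o['t'],o['position'],np.round(o['joint_pos'],3),o['width'])
print([(np.round(d['at'],1),round(d['confidence'],2)) for d in r.cut_out(s,'lid')])
K,T=s['camera_matrix'],camT(s,o)
np.savez('wlid.npz',K=K,T=T,f=s['frame']);f=s['frame']
cv2.imwrite('pics/w_lid.png',f[:,:,::-1])
for z,n in ((.0245,'fl'),(.065,'bar')):
    half=.06;N=700
    src=[[c[0]+a*half,c[1]+b*half] for a,b in((1,1),(1,-1),(-1,-1),(-1,1))]
    H=cv2.getPerspectiveTransform(np.float32([proj(K,T,[*p,z]) for p in src]),np.float32([[0,0],[N,0],[N,N],[0,N]]))
    cv2.imwrite(f'pics/rl_{n}.png',cv2.warpPerspective(f,H,(N,N),flags=2)[:580,:,::-1] if 0 else cv2.resize(cv2.warpPerspective(f,H,(N,N),flags=2)[:,:,::-1],(600,600)))
E
```

```text
9.5333 [ 0.56101545 -0.33399611  0.19999033] [-0.593  0.556  1.233  0.     1.353  0.582] 0.05012163933448786
[(array([221.2, 309.2]), 0.77), (array([416.6, 183. ]), 0.62), (array([345.8,  64. ]), 0.57)]
```

View pics/w_lid.png

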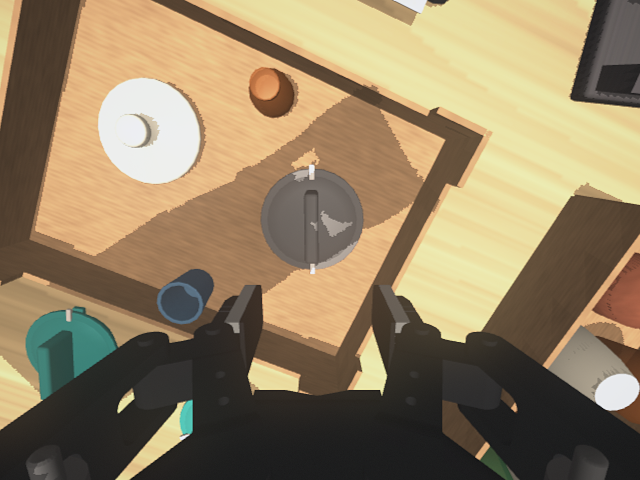

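View pics/rl_fl.png

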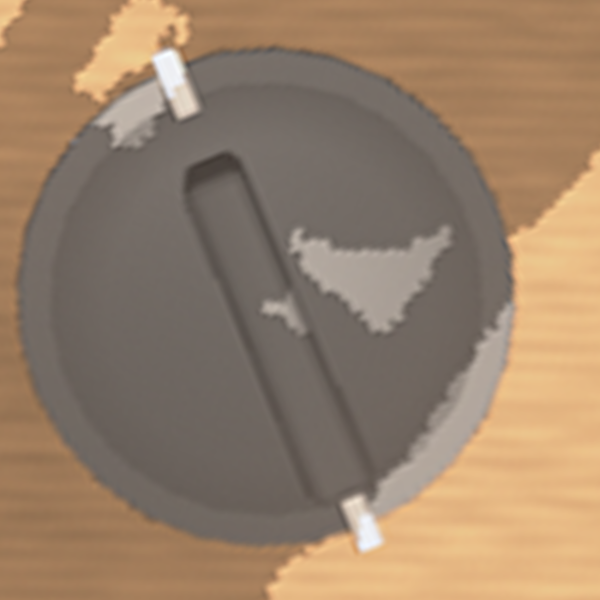

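View pics/rl_bar.png

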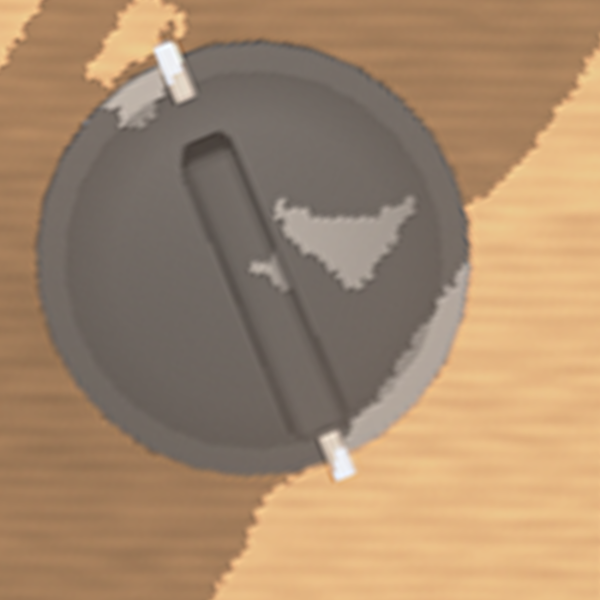

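```bash
python3 - <<'E'
from h import *
from plant import r
yaw=np.radians(22.5); c=np.array([.5620,-.3270])
r.goto([*c,0.13],down(yaw))
r.line_to([*c,0.036],speed=.12)
o=r.get_obs();print(o['t'],o['position'],o['wrist_force'])
r.move_gripper(0.0)
o=r.get_obs();print(o['t'],o['position'],o['wrist_force'],o['moment'],o['width'])
r.line_to([*c,0.21],speed=.15)
r.wait(.2)
o=r.get_obs();print(o['t'],o['position'],o['wrist_force'],o['moment'],o['width'])
o=r.get_obs();s=r.snapshot('wrist');cv2.imwrite('pics/w_held.png',s['frame'][:,:,::-1])
np.savez('wheld.npz',K=s['camera_matrix'],T=camT(s,o),M=s['mount'],f=s['frame'],p=o['position'],q=o['eef_rot'])
E
```

```text
10.95 [ 0.56246793 -0.32732128  0.03706048] [0.27631264 0.70067217 0.45874133]
11.3833 [ 0.5622247  -0.3271636   0.03660668] [-0.79449501 -0.81585221  5.49807989] [0.06362504 0.146845   0.01434251] 0.010732409019756708
12.8917 [ 0.56188442 -0.32692973  0.20936192] [ 0.25619043  0.13258883 -2.02738747] [-0.02753159 -0.02533792  0.03403299] 0.010870862778845662
```

View pics/w_held.png

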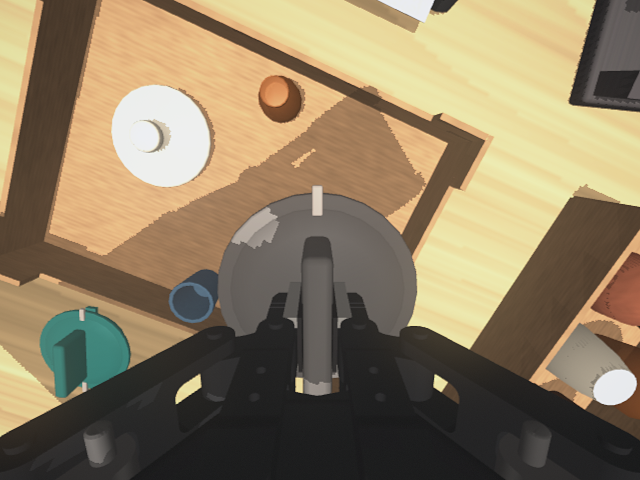

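```bash
python3 - <<'E'
from h import *
d=np.load('wheld.npz');K,M,f=d['K'],d['M'],d['f']
# rectify in tool frame: rows down = -x tool? use tool coords x up, cols: y right ; plane z=.012
N=600;half=.06
for zt in (.0115,):
    src=[(half,-half),(half,half),(-half,half),(-half,-half)]
    H=cv2.getPerspectiveTransform(np.float32([proj(K,M,[*p,zt]) for p in src]),np.float32([[0,0],[N,0],[N,N],[0,N]]))
    im=cv2.warpPerspective(f,H,(N,N),flags=2);cv2.imwrite('pics/rheld.png',im[:,:,::-1])
E
```

```text
(no output)
```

View pics/rheld.png

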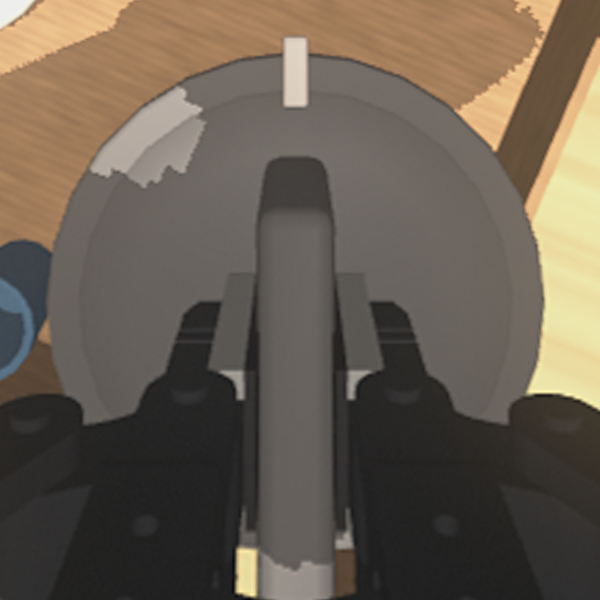

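```bash
python3 - <<'E'
from h import *
from plant import r
yaw=np.radians(185.72); c=np.array([.5203,.2028])
r.goto([*c,0.22],down(yaw))
r.line_to([*c,0.168],speed=.1)
r.wait(.3)
o=r.get_obs();print(o['t'],o['position'],o['wrist_force'],o['moment'],o['joint_pos'].round(3) if hasattr(o['joint_pos'],'round') else o['joint_pos'])
s=r.snapshot('wrist');cv2.imwrite('pics/w_pre.png',s['frame'][:,:,::-1])
s=r.snapshot('scene');cv2.imwrite('pics/s_pre.png',cv2.resize(s['frame'][170:290,360:500,::-1],None,fx=4.5,fy=4.5,interpolation=2))
E
```

```text
15.8333 [0.52041471 0.20285885 0.16841612] [ 0.36845025 -0.35970419 -1.82186074] [-0.00139565  0.0180512   0.01993634] [ 0.306  0.377  1.57   0.     1.194 -1.365]
```

View pics/w_pre.png

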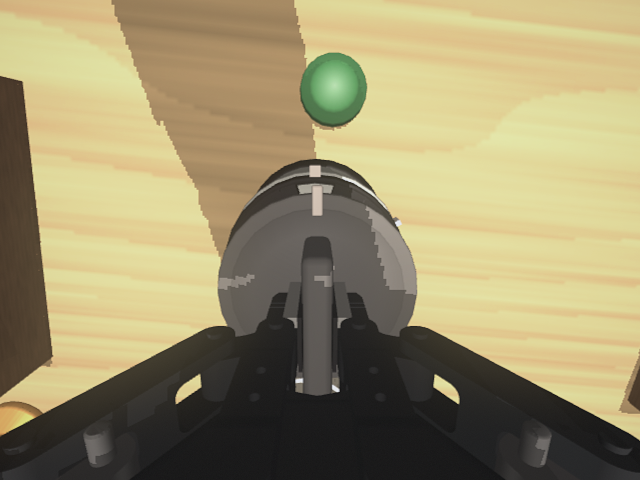

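View pics/s_pre.png

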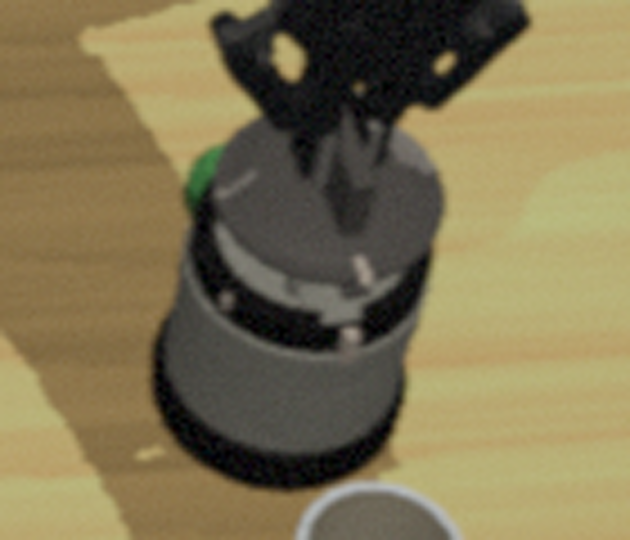

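The wrist picture shows the lid pointer at (201,317) in line with the gap and its rib at (172,315). I lower it while watching the force.

```bash
python3 - <<'E'
from h import *
from plant import r
c=[.5203,.2028]
for z in (.158,.153,.149,.145,.142,.1405,.1395):
    r.line_to([*c,z],speed=.04)
    o=r.get_obs();print(round(o['t'],2),np.round(o['position'],4),np.round(o['wrist_force'],2),np.round(o['moment'],3))
    if o['wrist_force'][2]>12: break
E
```

```text
16.33 [0.5202 0.2027 0.1577] [ 0.16 -0.96 -1.43] [-0.003  0.053  0.027]
16.61 [0.5202 0.2028 0.1527] [-0.57  0.32 -1.76] [ 0.027  0.051 -0.012]
16.86 [0.5202 0.2028 0.1487] [-0.02 -0.01 -2.08] [-0.027  0.029  0.003]
17.11 [0.5202 0.2028 0.1447] [-0.53 -0.86 -1.92] [-0.03   0.024  0.014]
17.36 [0.5202 0.2028 0.1418] [ 0.27 -0.09 -0.67] [-0.023 -0.043 -0.008]
17.61 [0.5204 0.2028 0.1406] [0.3  0.24 0.01] [ 0.004 -0.081  0.038]
17.86 [0.5204 0.2028 0.1405] [-5.06 -2.17 10.19] [-0.351  0.831  0.027]
```

```bash
python3 - <<'E'
from h import *
from plant import r
c=[.5203,.2028]
r.line_to([*c,.1400],speed=.04)
for a in (5,10,15,20,25,30):
    r.goto([*c,.1400],down(np.radians(185.72-a)))
    o=r.get_obs();X=rot(o['eef_rot']).as_matrix()[:,0]
    print(round(o['t'],2),np.round(o['position'],4),round(np.degrees(np.arctan2(X[1],X[0]))%360-185.72,2),np.round(o['wrist_force'],2),np.round(o['moment'],3),round(o['width'],4))
    if abs(o['moment'][2])>1.5: break
r.wait(.3)
o=r.get_obs();s=r.snapshot('wrist');cv2.imwrite('pics/w_t.png',s['frame'][:,:,::-1])
np.savez('wt.npz',K=s['camera_matrix'],M=s['mount'],T=camT(s,o),f=s['frame'])
s=r.snapshot('scene');cv2.imwrite('pics/s_t.png',cv2.resize(s['frame'][170:290,360:500,::-1],None,fx=4.5,fy=4.5,interpolation=2))
o=r.get_obs();X=rot(o['eef_rot']).as_matrix()[:,0]
print(round(o['t'],2),np.round(o['position'],4),round(np.degrees(np.arctan2(X[1],X[0]))%360-185.72,2),np.round(o['wrist_force'],2),np.round(o['moment'],3))
E
```

```text
18.36 [0.5206 0.2028 0.1405] -5.05 [-1.49 -1.49  6.5 ] [-0.277  0.326 -0.13 ] 0.0112
18.61 [0.5206 0.2027 0.1405] -10.04 [-1.59 -2.48  6.19] [-0.302  0.255 -0.093] 0.0107
18.86 [0.5206 0.2026 0.1406] -15.04 [-0.29 -1.03  5.6 ] [-0.392  0.169 -0.041] 0.0111
19.11 [0.5207 0.2026 0.1405] -20.04 [ 0.04 -2.74  5.46] [-0.456  0.184 -0.077] 0.011
19.36 [0.5207 0.2025 0.1406] -25.05 [ 0.07 -4.46  5.44] [-0.557  0.172  0.007] 0.0109
19.61 [0.5207 0.2025 0.1405] -30.05 [ 0.29 -3.78  5.54] [-0.631  0.122  0.012] 0.0108
20.01 [0.5207 0.2025 0.1406] -30.01 [-0.09 -3.74  5.17] [-0.63   0.232 -0.041]
```

View pics/w_t.png

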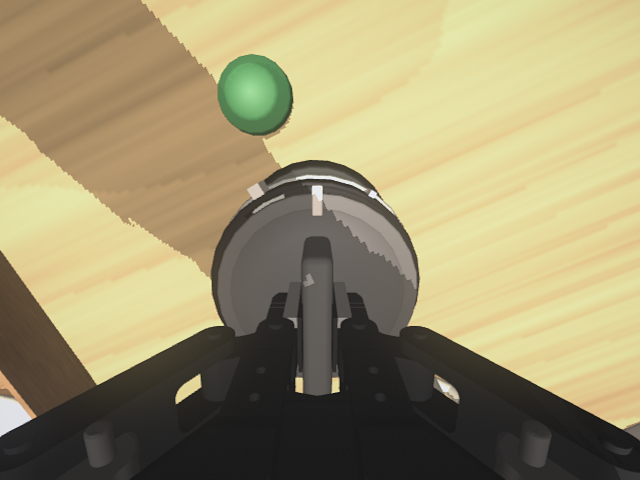

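View pics/s_t.png

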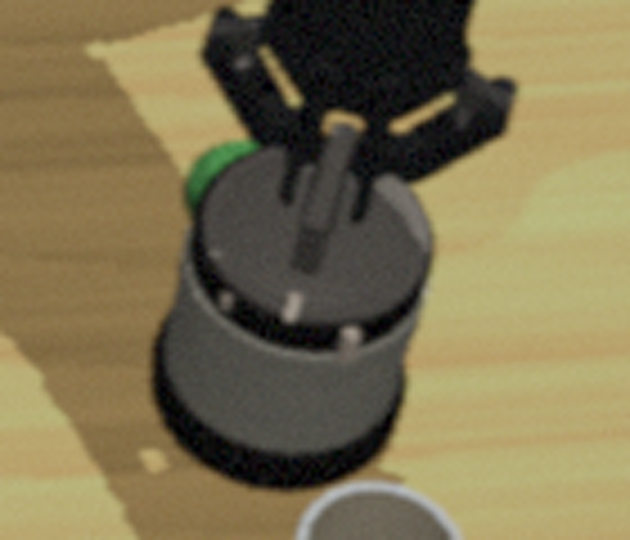

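```bash
python3 - <<'E'
from h import *
from plant import r
o=r.get_obs();print(o['joint_efforts'])
r.line_to([.5209,.2023,.1400],speed=.02); r.wait(.4)
for _ in range(4):
    o=r.get_obs();X=rot(o['eef_rot']).as_matrix()[:,0]
    print(round(o['t'],2),np.round(o['position'],4),round(np.degrees(np.arctan2(X[1],X[0]))%360-185.72,2),np.round(o['wrist_force'],2),np.round(o['moment'],3),np.round(o['joint_efforts'],3)); r.wait(.05)
s=r.snapshot('top');K,T,f=s['camera_matrix'],camT(s),s['frame']
cv2.imwrite('pics/t_t.png',cv2.resize(f[200:290,200:310,::-1],None,fx=6,fy=6,interpolation=2))
s=r.snapshot('wrist');f=s['frame'];M=s['mount'];K=s['camera_matrix']
cv2.imwrite('pics/w_tz.png',cv2.resize(f[140:340,200:440,::-1],None,fx=3,fy=3,interpolation=2))
N=600;half=.06
for zt,n in ((.0115,'fl'),(.020,'rib')):
    src=[(half+.02,-half),(half+.02,half),(-half+.02,half),(-half+.02,-half)]
    H=cv2.getPerspectiveTransform(np.float32([proj(K,M,[*p,zt]) for p in src]),np.float32([[0,0],[N,0],[N,N],[0,N]]))
    cv2.imwrite(f'pics/rt_{n}.png',cv2.warpPerspective(f,H,(N,N),flags=2)[:,:,::-1])
E
```

```text
[ 1.95270069e+00 -5.45853066e+01 -3.17359257e+01  7.20006432e-01
 -4.45071599e-01  2.36364933e-03]
20.66 [0.5209 0.2023 0.1405] -29.99 [-3.54 -1.06  7.84] [-0.302  0.695  0.107] [  0.118 -53.97  -32.359   0.159  -0.985   0.109]
20.71 [0.5209 0.2022 0.1406] -29.99 [-3.37 -1.84  7.61] [-0.238  0.624  0.115] [  0.118 -53.97  -32.359   0.159  -0.986   0.109]
20.76 [0.5209 0.2022 0.1406] -29.99 [-4.59 -1.7   7.5 ] [-0.26   0.653  0.109] [  0.116 -53.968 -32.361   0.159  -0.986   0.109]
20.81 [0.5209 0.2023 0.1405] -29.99 [-4.42 -2.08  8.24] [-0.244  0.618  0.122] [  0.117 -53.97  -32.361   0.159  -0.986   0.109]
```

View pics/w_tz.png

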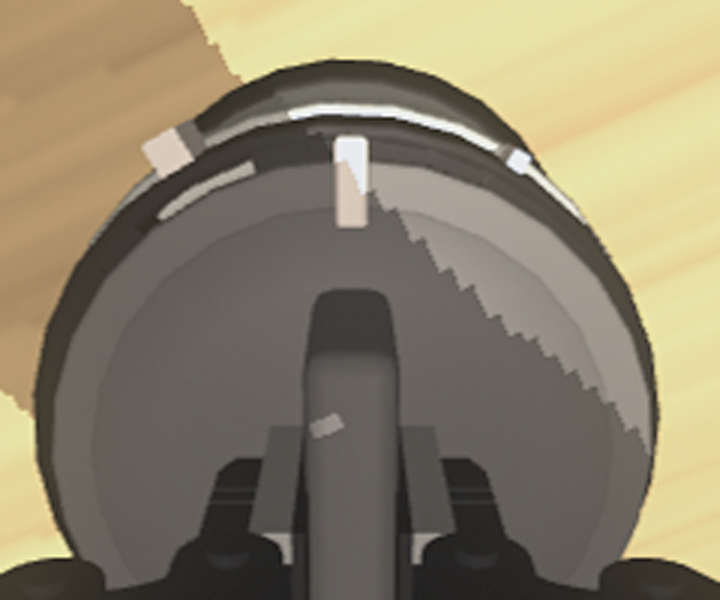

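View pics/rt_rib.png

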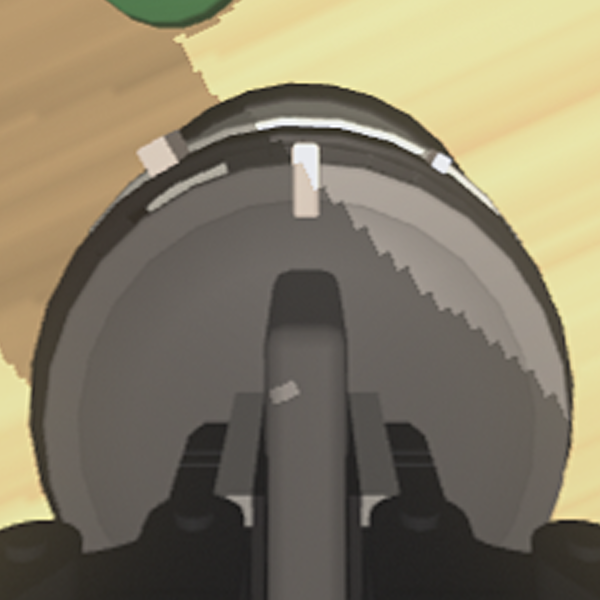

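View pics/rt_fl.png

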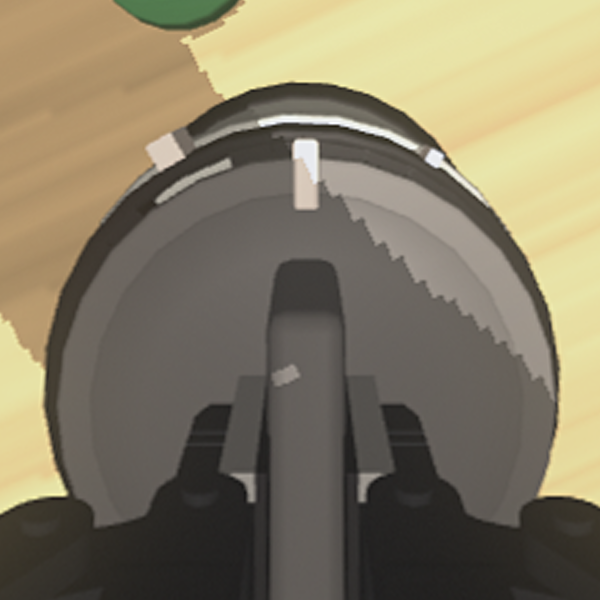

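```bash
python3 - <<'E'
from h import *
a=np.load('wheld.npz');b=np.load('wt.npz')
print(np.round(a['M']-b['M'],5));print(a['K']-b['K'])
for z in (.0115,.02):
  for M,K in ((a['M'],a['K']),(b['M'],b['K'])): print(proj(K,M,[0.05,0,z]),proj(K,M,[0.05,0.05,z]))
f=b['f'];cv2.imwrite('pics/wt_z.png',cv2.resize(f[150:230,230:400,::-1],None,fx=4.5,fy=4.5,interpolation=2))
f=a['f'];cv2.imwrite('pics/wh_z.png',cv2.resize(f[150:230,230:400,::-1],None,fx=4.5,fy=4.5,interpolation=2))
E
```

```text
[[-0.00e+00 -0.00e+00  0.00e+00  5.40e-04]
 [ 0.00e+00  2.00e-05 -8.00e-05 -2.21e-03]
 [-8.00e-05  0.00e+00  0.00e+00  0.00e+00]
 [ 0.00e+00  0.00e+00  0.00e+00  0.00e+00]]
[[0. 0. 0.]
 [0. 0. 0.]
 [0. 0. 0.]]
[319.02693775 191.06237695] [427.77254418 191.14108798]
[314.25325501 189.8859441 ] [423.101659   189.96577058]
[318.91933087 189.10174178] [422.14820166 189.17659855]
[314.38936168 187.98339213] [417.7108558  188.05925465]
```

View pics/wt_z.png

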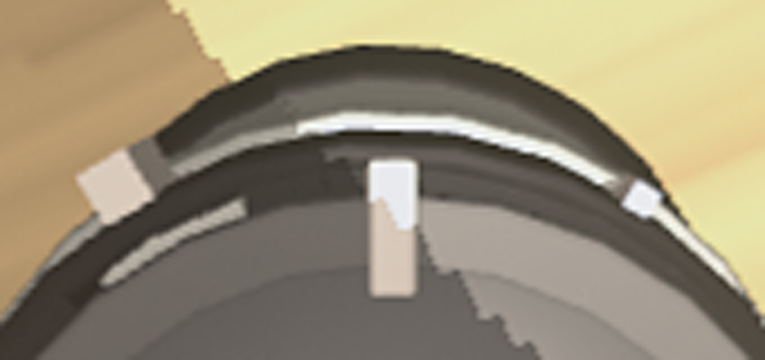

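View pics/t_t.png

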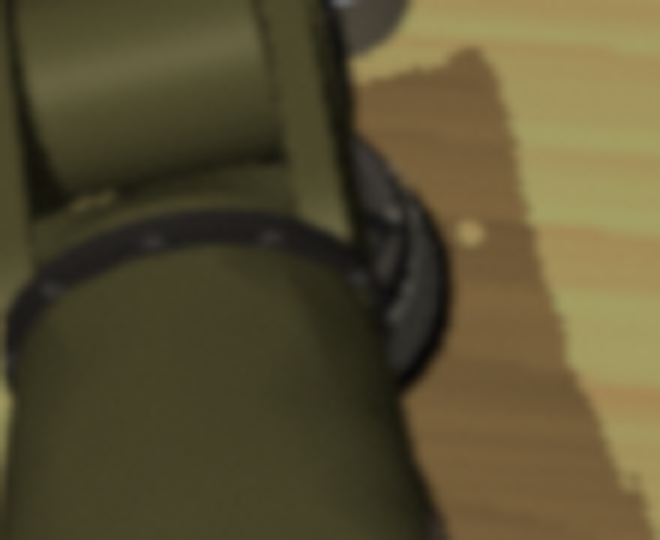

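The turn is done, but the wrist picture shows a sliver of the gap past the flange edge at about (203,268). The lid sits roughly 2 mm off-centre towards tool -x, which matches the side force, so I ease it back to the middle.

```bash
python3 - <<'E'
from h import *
from plant import r
X=np.array([-.911,.411]);b=np.array([.5209,.2023])
for k in (.0007,.0014,.0021,.0028):
    r.line_to([*(b+k*X),.1402],speed=.01) if 0 else r.line_to([*(b+k*X),.1401],speed=.02)
    r.wait(.1)
    F=np.mean([r.get_obs()['wrist_force'] for _ in range(3)],0);o=r.get_obs()
    print(k,round(o['t'],2),np.round(o['position'],4),np.round(F,2),np.round(o['moment'],3),'F along X',round(F[:2]@X,2))
s=r.snapshot('wrist');f=s['frame']
cv2.imwrite('pics/w_t3.png',cv2.resize(f[140:340,200:440,::-1],None,fx=3,fy=3,interpolation=2))
print(r.get_obs()['t'])
E
```

```text
0.0007 21.31 [0.5206 0.2023 0.1405] [ 0.23 -3.69  6.05] [-0.656 -0.042  0.151] F along X -1.73
0.0014 21.66 [0.5202 0.2025 0.1406] [ 2.36 -4.1   5.3 ] [-0.772 -0.281  0.123] F along X -3.84
0.0021 22.01 [0.5196 0.2027 0.1406] [ 2.9  -5.92  5.62] [-0.853 -0.305  0.094] F along X -5.08
0.0028 22.36 [0.519  0.203  0.1406] [ 3.27 -5.85  5.99] [-0.931 -0.357  0.135] F along X -5.38
22.4083
```

View pics/w_t3.png

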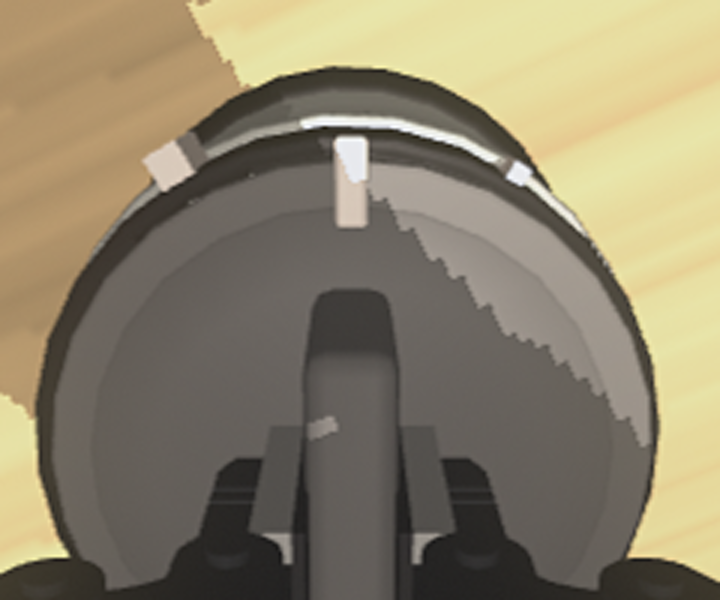

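```bash
python3 - <<'E'
from h import *
from plant import r
r.line_to([.5186,.2027,.1401],speed=.02); r.wait(.5)
for _ in range(3):
    o=r.get_obs();X=rot(o['eef_rot']).as_matrix()[:,0]
    print(round(o['t'],2),np.round(o['position'],4),round(np.degrees(np.arctan2(X[1],X[0]))%360-185.72,2),np.round(o['wrist_force'],2),np.round(o['moment'],3),np.abs(o['dq']).max(),o['width']); r.wait(.05)
s=r.snapshot('wrist');f=s['frame'];K,M=s['camera_matrix'],s['mount']
cv2.imwrite('pics/w_t4.png',cv2.resize(f[140:340,200:440,::-1],None,fx=3,fy=3,interpolation=2))
s=r.snapshot('scene');cv2.imwrite('pics/s_t4.png',s['frame'][:,:,::-1])
np.savez('wt4.npz',K=K,M=M,f=f)
E
```

```text
23.16 [0.519  0.2026 0.1405] -30.0 [ 0.52 -3.33  5.76] [-0.378 -0.09   0.111] 0.0007580576924431286 0.010638418878037719
23.21 [0.519  0.2026 0.1405] -30.0 [ 1.57 -1.37  5.35] [-0.374 -0.086  0.116] 0.0007945132621137301 0.01071444481211197
23.26 [0.519  0.2026 0.1405] -30.0 [ 0.75 -2.64  5.3 ] [-0.394 -0.027  0.104] 0.001404617189409889 0.010865091418227233
```

View pics/w_t4.png

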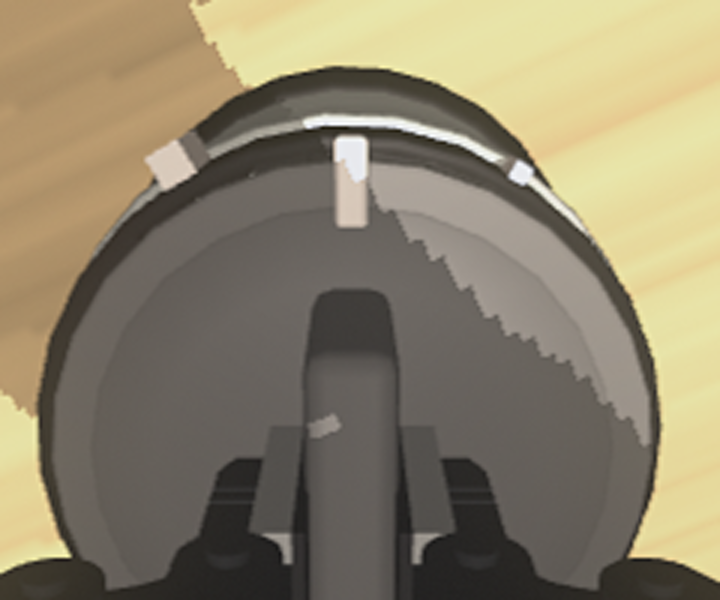

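View pics/s_t4.png

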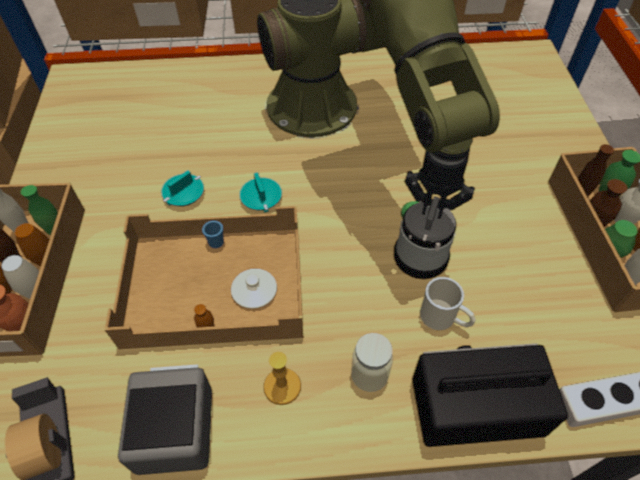

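```bash
python3 - <<'E'
from plant import r
r.wait(.2);o=r.get_obs();print(o['t'],o['position'],o['wrist_force'],o['width']);r.job_done()
E
```

```text
23.6083 [0.51899878 0.20260188 0.1405325 ] [-0.20485003 -2.72007402  5.62866288] 0.010735008456261803
the job is handed in; nothing more can be done
```

I took the grey lid out of the tray, lowered it into the collar with its lugs through the gaps, and turned it 30° clockwise. I handed the job in at 23.6 s, still gripping and pressing it down with about 5–6 N.

**Final state:**
- **Angle:** the tool had turned 30.0° from the measured gap direction, and in the wrist view the lid's pointer sat midway between the gap and click ribs. That makes the angle good to about 1°, and the lid never went past half way.
- **Seating:** TCP height stayed at 140.5 mm from seating to hand-in, where the geometry gives 140.6 mm for fully down. The arm was still.
- **Spring:** the moment about the lid's axis read about 0.11 N m, somewhat below the expected 0.15.
- **Everything else:** in the last scene picture the other things in the tray and on the bench looked undisturbed, including both turquoise look-alikes.

**What disagreed:**
- After the turn, the lid was about 2 mm off-centre in the collar, and I eased it back to the middle before handing in. A side force of about 2–3 N remained.
- The wrist camera's calibration varied by about 2 mm between shots, and the top camera's estimate of the collar was about 3 mm off the wrist camera's.

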